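# Bed a clamped perch block down on its support bars

## Task

The wooden perch block in the vise has ridden up, and its two steel support bars are half out. Slide each bar in under the block until it stops against the rib in the middle of the vise, then press the block's top down slowly and firmly, over one end and then the other, until it lies level on both bars, gives no further, and pinches each bar so that neither slides any more when lightly nudged. Never press on the block with more than 30 N, leave the other things on the table alone, and let go at the end with both bars still fully in.

Things in the scene. Friction and masses are not known exactly. Their poses are not given: they have to be found in the camera images.
- vise: Small grey drilling vise, fixed. Origin: centre of its underside, on the worktop. y runs along the jaws (robot's left when not turned), x across them, away from the robot; z up. Jaws 110 mm long (y = +-55 mm), 30 mm apart, tops 66 mm above the origin; elsewhere it is under 62 mm high. Its screw with T-handle, on the -x side out to x = -122 mm, is not used.
- vise_stop (a point): Middle of the vise's bed, 30 mm above the worktop, axes as the vise's. The bars lie on this bed, which goes on outside the jaws to y = +-95 mm as a ledge 52 mm wide. Here, under the block, a fixed stop rib stands 12 mm high and reaches to y = +-6 mm.
- perch_block: Hardwood block 30 (x) x 100 (y) x 34 (z) mm held between the jaws; origin: centre of its underside, axes as the vise's. At the start 3 to 5.5 mm too high and rocked by up to 0.03 rad about x. It can only sink and rock, and stays where left: the jaws' grip gives way at about 10 N as a whole and at 0.5 N m about its middle. Fully down it is level, its underside 48 mm above the vise's origin.
- block_top_left (a point): Point on the block's top face, on its middle line, 30 mm from its middle towards the vise's +y, over the bar: where to press. Fully down it is 82 mm above the vise's origin. Below it a thin cork facing, 36 mm long, springs by 1 mm for 15 N. Pressed slowly (1 cm/s or less) to 18 to 25 N, held for 0.5 s, over each end, twice in turn, it stays and pinches each bar with 4 to 6 N.
- block_top_right (a point): The same point at the other end, 30 mm from the block's middle towards the vise's -y: the other place to press, with the same height, facing and force.
- bar_left: Loose steel bar 26 (x) x 80 (y) x 18 (z) mm, 0.2 kg, at the vise's +y end; origin: centre of its underside, axes as the vise's. It lies on the bed between the jaws, 2 mm clear each side, 12 to 30 mm too far out. Fully in, its inner end touches the stop rib, its centre is at y = 46 mm and its outer end face, where it can be pushed, at 86 mm. Until pinched it slides with 1 to 2 N.
- bar_right: The same kind of bar at the vise's -y end: fully in, its centre is at y = -46 mm and its outer end face at -86 mm in the vise's frame.
- marker: Black marker pen, 14 x 122 x 15 mm; origin at the centre of its underside. Not part of the job: leave it alone.
- tag_1: Stack of paper tags, 25 x 60 x 9 mm; origin at the centre of its underside. Not part of the job: leave it alone.
- pins_tin: Flat round tin, 67 mm across, 24 mm high; origin at the centre of its underside. Not part of the job: leave it alone.
- cork_1: Tapered cork, 25 mm across, 24 mm high; origin at the centre of its underside. Not part of the job: leave it alone.
- cork_2: Tapered cork, 29 mm across, 24 mm high; origin at the centre of its underside. Not part of the job: leave it alone.
- thread_spool: Spool of thread standing upright, 38 mm across, 50 mm high; origin at the centre of its underside. Not part of the job: leave it alone.
- paint_brush: Flat soft brush, 15 x 172 x 9 mm; origin at the centre of its underside. Not part of the job: leave it alone.
Not all that is in view belongs to the job. What is shaped like the bar_left but green or orange is not meant.

How it is judged:
By the outcome, as a careful person would: the job done as asked, in the order asked, and still so for the second after the job is handed in, with the robot touching nothing.
It also fails if it takes over 67 s, if anything falls off the work surface, if the arm or the gripper's body presses on something with over 40 N, if the wrist force passes 120 N, or if a joint passes its speed limit or range.

## Robot

A 6-joint arm with a two-finger parallel gripper is mounted at the origin on a cart in front of the work surface, level with it; the furniture and walls round the work are solid. World frame = base frame: x ahead of the robot, y to its left, z up, the work surface at z = 0. Lengths are in m, angles in degrees, forces in N, time in s.
With the tool pointing down it reaches from about 0.25 to 0.85 m from the base axis. Payload 12.5 kg.
Tool frame: the origin (TCP) lies at the very end of the fingers, on their centre line; the grasp point (between the pads) lies 19 mm behind it; z points along the fingers, y is the line along which they close (so a half turn about z gives the same grasp; the last joint's range is limited). The gripper opens to 93 mm and grips with 3 to 60 N. Pads are 15 mm wide; open, the fingers measure 128 mm over their backs; the gripper's body (75 mm by 188 mm) begins 65 mm behind the grasp point.
Start: joints at [-77.957, 20.094, 94.641, -0, 65.266, -4.847], TCP at [0.16, -0.526, 0.219] pointing down, gripper open.
Joint ranges: [-157.81, 157.81], [-45, 120.19], [0.68, 151.7], [-89.99, 269.99], [4.06, 180], [-164.3, 164.3]. Speed limits (degrees/s): [127.2, 127.2, 159.86, 180, 180, 180].

## Interface

Orientations are given as [roll, pitch, yaw] about the fixed x, y, z axes, in that order (R = Rz(yaw) Ry(pitch) Rx(roll)).
In Python, from rig import read_state, cams, arm gives the robot as it stands.
- The arm moves only by the shell command python3 -m inch 'ROWS' [FORCE]. ROWS is JSON, a list that holds one entry, the list of rows, each a list of 7 numbers: the shift along the tool's x, y, z in mm, then the turn, a rotation vector about the tool's x, y, z in rad, then the finger opening in mm, from 0 to 93. A call has 1 to 20 rows; each row is the pose to reach, as a shift and turn from the pose commanded when the call began, along the tool's axes at that moment; what a row does not reach only later rows make up. A row lasts 1/8 s, in which the tool goes at most 62.5 mm and 10.7 degrees, less where a joint would pass 70% of its speed; a pose out of reach is approached as far as the arm can. A call with a gripper value outside its range is refused whole. The fingers move at their own pace and stop on an object; FORCE is the grip in N (left out, the last holds). Time passes only in rows, so rows that repeat a pose let the fingers close. It gives the time, the measured TCP pose, the force, the opening and the grip force at its end, in the units of the state.
- read_state(): the state, without advancing time (a new reading comes with each control period).
- cams.read_camera(name): name is "scene" or "top" or "wrist"; returns (picture, depth): 400x640x3 uint8, red, green, blue; 400x640 float32, m along the optical axis (not along the pixel's ray), 0 where there is no reading.
- cams.camera_params(name): a dict with "fx", "fy", "cx", "cy" (pixels), "R" (3x3) and "t" (3): a world point X has camera coordinates R X + t; the wrist camera has in their place "mount" (4x4, takes a point from camera to tool coordinates, whose origin is the TCP and whose axes are the flange's). Camera axes: x right, y down, z forward; pixel columns grow to the right and rows downward; lengths in m; the calibration is good to about 2 mm. A picture is of the moment at which its call begins: read the wrist's pose just before it. camera_params takes no time and is no camera call.
- arm.sign_off(): hands the job in; it is judged then, once.
The state is a dict: "time_s": time; "q": joint angles; "dq": joint speeds; "joint_efforts": joint torques, N m; "ee_pos": TCP position; "tcp_rot": TCP orientation; "ft_force": force on the tool from outside, world axes, zero at the start; "moment": the same for the moment, N m; "width": opening from 0.0 (shut) to 1.0 (fully open); "gripper_force": force on a finger pad.
Only numpy, scipy, OpenCV 4.12 (cv2) and the standard library are available. Lean on these libraries where they do the work, as an engineer would, in place of code of your own. Each camera call takes 0.05 s, during which the arm holds its last target. There are 200 camera calls.

## Working session

There is one attempt and no reset: what is moved stays moved. The work goes in short steps, Python scripts to look and compute and a shell command to move; the robot and the scene stay as the last step left them, time stands still between calls to the robot, and variables do not carry over. Pictures are saved under pics/ and viewed, at most 10 in all, crops included, and the job is handed in when it is done.

```bash
ls; mkdir -p pics; python3 - <<'E'
from rig import read_state, cams, arm
import cv2, numpy as np
s=read_state(); print(s)
for n in ("scene","top"):
    p,d=cams.read_camera(n); cv2.imwrite(f"pics/{n}0.png",p[:,:,::-1]); np.save(f"{n}_d.npy",d); np.save(f"{n}_p.npy",p)
    print(n,cams.camera_params(n))
print(cams.camera_params("wrist"))
E
```

```text
pics
{'time_s': 0.0, 'q': array([-7.79570629e+01,  2.01245826e+01,  9.46778205e+01,  4.58516882e-04,
        6.52644237e+01, -4.84906373e+00]), 'dq': array([ 0.03863774,  0.03635438, -0.03306881, -0.06735382, -0.06936419,
       -0.05164981]), 'joint_efforts': array([-1.53569331e-04, -4.97322214e+01, -2.85249549e+01,  6.99269632e-02,
        2.57584493e-02, -9.69540497e-05]), 'ee_pos': array([ 0.1597495 , -0.52592595,  0.21809331]), 'tcp_rot': array([-1.79933448e+02, -6.06368064e-03,  1.68918052e+01]), 'ft_force': array([ 4.20306303e-01, -1.37734505e-04,  3.32923823e-01]), 'moment': array([ 0.01456211, -0.00583188,  0.01007799]), 'gripper_force': 0.0, 'width': 1.0006722249133337}
scene {'fx': 366.32126301262144, 'fy': 366.32126301262144, 'cx': 315.1935715983712, 'cy': 197.61098576122416, 'R': array([[-0.87684834, -0.4806752 ,  0.00939879],
       [-0.28662621,  0.50696879, -0.81291332],
       [ 0.38598238, -0.71549564, -0.58230885]]), 't': array([0.42624066, 0.26841538, 0.63504587])}
top {'fx': 503.2096268056238, 'fy': 503.2096268056238, 'cx': 328.0078518729802, 'cy': 205.0743729651417, 'R': array([[ 0.02369151, -0.99965863,  0.01101551],
       [-0.98951271, -0.02501868, -0.14226267],
       [ 0.1424897 , -0.00752957, -0.98976764]]), 't': array([-0.12386515,  0.52882157,  1.22789377])}
{'fx': 298.8810024856217, 'fy': 298.8810024856217, 'cx': 319.78444887143, 'cy': 203.06916905326304, 'mount': array([[ 5.08028695e-04, -9.65719820e-01, -2.59586154e-01,
         7.27155155e-02],
       [ 9.99999849e-01,  5.45160822e-04, -7.10515259e-05,
        -3.78870491e-04],
       [ 2.10132068e-04, -2.59586079e-01,  9.65719951e-01,
        -1.66709973e-01],
       [ 0.00000000e+00,  0.00000000e+00,  0.00000000e+00,
         1.00000000e+00]])}
```

View pics/scene0.png

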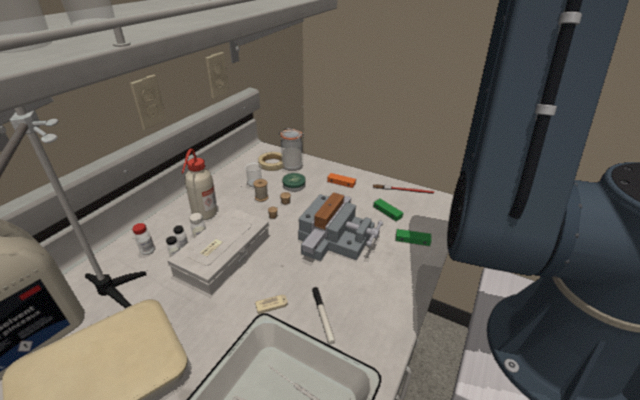

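View pics/top0.png

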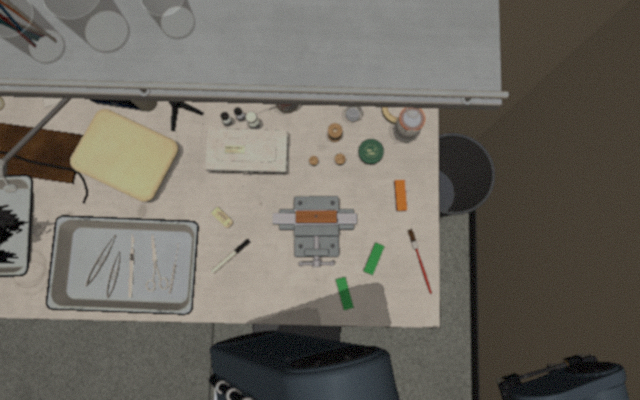

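The vise is at top px (316,217). The brown block lies between its jaws, and the light steel bars stick out at left (273–292, 217) and right (340–357, 217). The green (373,258), (344,293) and orange (400,195) bars are decoys. The steel ones in the vise fit the description, and I'll confirm that in a crop.

```bash
cat > h.py <<'E'
from rig import read_state, cams, arm
import cv2, numpy as np
from scipy.spatial.transform import Rotation as Ro
def camRT(n,s=None):
    c=cams.camera_params(n)
    if n!="wrist": return c,np.array(c["R"]),np.array(c["t"])
    M=np.array(c["mount"]); T=np.eye(4); T[:3,:3]=Ro.from_euler("xyz",s["tcp_rot"],degrees=True).as_matrix(); T[:3,3]=s["ee_pos"]
    W=np.linalg.inv(T@M); return c,W[:3,:3],W[:3,3]
def ray(n,uv,z,s=None):
    c,R,t=camRT(n,s); uv=np.atleast_2d(uv).astype(float)
    d=np.c_[(uv[:,0]-c["cx"])/c["fx"],(uv[:,1]-c["cy"])/c["fy"],np.ones(len(uv))]@R
    o=-R.T@t; return o+d*((z-o[2])/d[:,2])[:,None]
def proj(n,X,s=None):
    c,R,t=camRT(n,s); P=np.atleast_2d(X)@R.T+t
    return np.c_[c["fx"]*P[:,0]/P[:,2]+c["cx"],c["fy"]*P[:,1]/P[:,2]+c["cy"]]
def brown(p):
    h=cv2.cvtColor(p,cv2.COLOR_RGB2HSV); return cv2.inRange(h,(3,100,60),(18,215,220))
E
python3 - <<'E'
from h import *
p=np.load("top_p.npy")
m=brown(p); m2=np.zeros_like(m); m2[195:240,270:365]=m[195:240,270:365]
c=max(cv2.findContours(m2,0,1)[0],key=cv2.contourArea); r=cv2.minAreaRect(c); print(r)
b=ray("top",cv2.boxPoints(r),.086); print(b, ray("top",r[0],.086)); 
print(ray("top",[(273,217),(357,217)],.048))
cv2.imwrite("pics/topc.png",cv2.resize(p[185:275,260:370,::-1],None,fx=7,fy=6.5,interpolation=cv2.INTER_CUBIC))
E
```

```text
((316.0, 216.5), (11.0, 40.0), 90.0)
[[ 0.50844606 -0.03357024  0.086     ]
 [ 0.51087596 -0.13018048  0.086     ]
 [ 0.48414457 -0.13075355  0.086     ]
 [ 0.48174578 -0.03444468  0.086     ]] [[ 0.49628165 -0.08221655  0.086     ]]
[[ 0.49692632  0.02519716  0.048     ]
 [ 0.50215283 -0.1837117   0.048     ]]
```

View pics/topc.png

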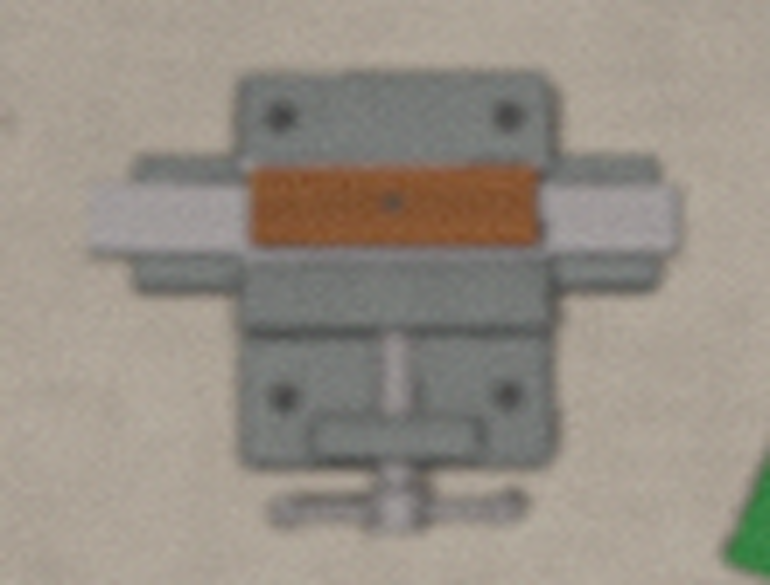

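The crop shows grey steel bars on the vise bed, outer ends near top px (272.5,217) and (357,217). These are the right ones. Now a move above the vise with the fingers shut, then a close look.

```bash
python3 -m inch '[[[45,-33,0,0,0,0.03,0],[90,-65,0,0,0,0.06,0],[135,-98,0,0,0,0.09,0],[180,-131,0,0,0,0.12,0],[225,-163,0,0,0,0.15,0],[270,-196,0,0,0,0.18,0],[315,-229,0,0,0,0.21,0],[360,-261,0,0,0,0.24,0],[405,-294,0,0,0,0.27,0],[451,-327,0,0,0,0.27,0],[451,-327,0,0,0,0.27,0],[451,-327,0,0,0,0.27,0]]]' 20
python3 - <<'E'
from h import *
s=read_state(); p,d=cams.read_camera("wrist"); cv2.imwrite("pics/w1.png",p[:,:,::-1]); np.save("w1.npy",p)
print(s["time_s"],s["ee_pos"],s["tcp_rot"],s["ft_force"],s["width"])
E
```

```text
time_s: 1.6
ee_pos: [0.4959, -0.0824, 0.2183]
tcp_rot: [-180.0, 0.1, 1.5]
ft_force: [0.0, -0.9, -0.0]
width: 0.002
gripper_force: 0.0
1.6 [ 0.4959261  -0.08242534  0.21829167] [-1.79996798e+02  5.11880747e-02  1.45321061e+00] [ 6.01590203e-04 -8.88786226e-01 -1.27304496e-02] 0.0015515636419822464
```

View pics/w1.png

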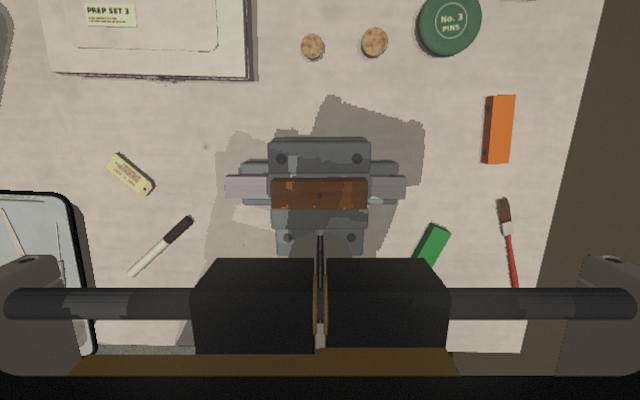

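The wrist view shows the block at (269–368,178–209), the bar's outer ends at (224,187) and (406,187), and the fingertip at (320,237). I'll use depth to measure the fingers and the bar ends.

```bash
python3 - <<'E'
from h import *
s=read_state(); p,d=cams.read_camera("wrist"); print(s["ee_pos"])
c=cams.camera_params("wrist"); M=np.array(c["mount"])
def tool(u,v):
    z=d[v,u]; return np.round((M@[(u-c["cx"])/c["fx"]*z,(v-c["cy"])/c["fy"]*z,z,1])[:3]*1000,1)
for u,v in [(320,238),(317,242),(323,242),(319,260),(319,300),(315,300),(325,300),(320,345),(250,262),(200,262),(250,300),(250,345),(440,300),(310,270),(330,270)]: print((u,v),tool(u,v), p[v,u])
m=brown(p); m2=np.zeros_like(m); m2[165:225,255:380]=m[165:225,255:380]
ct=max(cv2.findContours(m2,0,1)[0],key=cv2.contourArea); r=cv2.minAreaRect(ct); print("block",r)
ec=ray("wrist",r[0],.086,s); print("centre",ec)
# upper block edge (x+ side), left/right ends
pts=ct[:,0]; x0,x1=pts[:,0].min(),pts[:,0].max()
up=[(u,pts[pts[:,0]==u,1].min()) for u in range(x0+8,x1-8) if (pts[:,0]==u).any()]; lo=[(u,pts[pts[:,0]==u,1].max()) for u in range(x0+8,x1-8) if (pts[:,0]==u).any()]
for e in (up,lo):
    w=ray("wrist",e,.086,s); k=np.polyfit(w[:,1],w[:,0],1); print("edge yaw",-np.degrees(np.arctan(k[0])),"x at c",np.polyval(k,ec[0,1]))
# block height by depth
R=Ro.from_euler("xyz",s["tcp_rot"],degrees=True).as_matrix()
W=lambda u,v: s["ee_pos"]+R@tool(u,v)/1000
for u in (275,285,300,319,340,355,363): print(u,[np.round(W(u,v)*1000,1) for v in (190,198)])
# bar ends: row profile
for v in (184,190): 
    row=cv2.GaussianBlur(p,(1,5),0)[v].astype(int).sum(1); print(v,row[218:232],row[398:414]); 
print("ends",ray("wrist",[(224.5,187),(406,187)],.048,s), ray("wrist",[(240,187),(390,187)],.048,s))
print([np.round(W(u,187)*1000,1) for u in (228,240,255,380,390,400)])
E
```

```text
[ 0.49578916 -0.08290329  0.21842047]
(320, 238) [ 7.9 -0.4 -4.2] [66 63 60]
(317, 242) [  7.8  -2.1 -10.2] [48 44 40]
(323, 242) [  9.2   1.2 -13.5] [72 69 62]
(319, 260) [  8.   -0.9 -33.3] [51 51 49]
(319, 300) [  29.9   -0.7 -101. ] [47 45 46]
(315, 300) [  31.9   -1.6 -104.1] [85 67 37]
(325, 300) [  32.3    0.7 -104.7] [92 72 39]
(320, 345) [-2.555e+02 -2.000e-01  2.181e+02] [114 106  98]
(250, 262) [ 36.1 -19.5 -92.5] [43 42 37]
(200, 262) [-116.5 -168.9  217.3] [179 169 154]
(250, 300) [  34.7  -16.  -108.4] [33 33 33]
(250, 345) [  23.2  -16.6 -108.8] [24 22 23]
(440, 300) [  34.6   26.2 -108.1] [38 39 36]
(310, 270) [ 36.2  -3.  -97.3] [27 25 23]
(330, 270) [ 36.    2.1 -96.8] [28 27 26]
block ((318.0, 193.0), (30.0, 96.0), 90.0)
centre [[ 0.49850473 -0.08037415  0.086     ]]
edge yaw 1.5307885735719218 x at c 0.5140890100811064
edge yaw 1.4389387611078102 x at c 0.48249908104145905
275 [array([500.7, -36.4,  86.6]), array([492.2, -36.2,  86.1])]
285 [array([500.7, -46.5,  85.3]), array([492.5, -46.6,  86.5])]
300 [array([501.3, -61.9,  86.3]), array([492.5, -61.9,  85. ])]
[... 187 characters left out ...]
4, -118.5,   87. ])]
363 [array([ 503.1, -126.2,   87. ]), array([ 494.9, -126.6,   87.8])]
184 [477 458 458 461 457 459 442 444 447 450 445 446 446 448] [338 341 335 336 338 339 337 344 362 365 365 363 365 364 381 433]
190 [467 457 458 458 460 463 412 437 449 446 445 445 443 444] [330 330 332 332 329 327 326 410 506 520 514 513 510 511 511 513]
ends [[ 0.49402392  0.02746771  0.048     ]
 [ 0.49922761 -0.18145049  0.048     ]] [[ 0.49446846  0.00962046  0.048     ]
 [ 0.49876903 -0.16303938  0.048     ]]
[array([494.2,  23.3,  48.4]), array([494.4,   9.7,  47.7]), array([494.7,  -7.5,  47.1]), array([ 498.6, -151.5,   48.5]), array([ 499.1, -162.6,   49.6]), array([ 499.3, -174.2,   49. ])]
```

```bash
python3 -m inch '[[[2,-60,20,0,0,0,0],[2,-120,60,0,0,0,0],[2,-135,120,0,0,0,0],[2,-135,165,0,0,0,0],[2,-135,180,0,0,0,0],[2,-135,180,0,0,0,0],[2,-130,180,0,0,0,0],[2,-125,180,0,0,0,0],[2,-120,180,0,0,0,0],[2,-116,180,0,0,0,0],[2,-112,180,0,0,0,0],[2,-112,180,0,0,0,0]]]'
python3 - <<'E'
from h import *
p,d=cams.read_camera("wrist"); cv2.imwrite("pics/w2.png",p[:,:,::-1])
E
```

```text
time_s: 3.2
ee_pos: [0.4964, 0.0294, 0.0395]
tcp_rot: [-180.0, -0.1, 1.4]
ft_force: [-0.4, 2.1, 6.8]
width: 0.005
gripper_force: 3.1
```

View pics/w2.png

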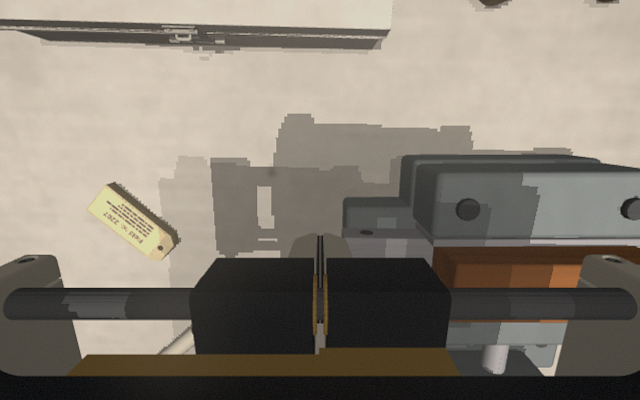

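The picture shows the closed fingers (290–348 wide at row 240) with the bar end against them at about (348,238). So the fingers are 35 mm over both. I'll check the upward force before going on.

```bash
python3 -m inch '[[[0,0,0,0,0,0,0],[0,0,0,0,0,0,0]]]'; python3 - <<'E'
from h import *
s=read_state(); p,d=cams.read_camera("wrist"); print(s["ee_pos"],s["ft_force"],s["moment"])
c=cams.camera_params("wrist"); M=np.array(c["mount"]); R=Ro.from_euler("xyz",s["tcp_rot"],degrees=True).as_matrix()
def tool(u,v):
    z=d[v,u]; return np.round((M@[(u-c["cx"])/c["fx"]*z,(v-c["cy"])/c["fy"]*z,z,1])[:3]*1000,1)
for u,v in [(300,242),(300,250),(340,242),(344,250),(352,242),(360,242),(390,240),(420,241)]: t=tool(u,v); print((u,v),t,np.round((s["ee_pos"]*1000+R@t),1),p[v,u])
E
```

```text
time_s: 3.5
ee_pos: [0.4964, 0.0295, 0.0395]
tcp_rot: [180.0, -0.1, 1.4]
ft_force: [0.3, 1.7, 6.6]
width: 0.008
gripper_force: 2.9
[0.49642183 0.02949475 0.03950837] [0.32939674 1.71685247 6.59443633] [ 0.15207907 -0.00777023 -0.02486233]
(300, 242) [  9.8 -11.3 -14.8] [505.9  41.   54.3] [94 88 79]
(300, 250) [  9.4 -10.7 -24.7] [505.5  40.4  64.2] [96 90 79]
(340, 242) [ 10.2  10.4 -15.9] [506.8  19.4  55.4] [93 88 78]
(344, 250) [  9.7  11.9 -25.2] [506.4  17.8  64.7] [93 87 77]
(352, 242) [ 7.5 17.7 -9.3] [504.3  12.   48.8] [106 104 101]
(360, 242) [ 7.7 22.1 -9.9] [504.6   7.6  49.4] [107 104 100]
(390, 240) [ 8.9 39.  -9.6] [506.3  -9.3  49.1] [127 123 121]
(420, 241) [ 8.3 55.9 -9.7] [506.1 -26.2  49.2] [105 101 100]
```

```bash
python3 -m inch '[[[0,0,-2,0,0,0,0],[0,0,-2,0,0,0,0]]]'; python3 -m inch '[[[0,-3,0,0,0,0,0],[0,-6,0,0,0,0,0],[0,-6,0,0,0,0,0]]]'; python3 - <<'E'
from h import *
p,d=cams.read_camera("scene"); s=read_state()
uv=proj("scene",s["ee_pos"])[0].astype(int); print(uv)
cv2.imwrite("pics/s2.png",cv2.resize(p[uv[1]-40:uv[1]+40,uv[0]-50:uv[0]+60,::-1],None,fx=7,fy=7,interpolation=cv2.INTER_CUBIC))
E
```

```text
time_s: 3.8
ee_pos: [0.4956, 0.0295, 0.0408]
tcp_rot: [180.0, -0.0, 1.4]
ft_force: [0.0, 1.0, -0.5]
width: 0.007
gripper_force: 0.0
time_s: 4.18
ee_pos: [0.4954, 0.036, 0.0406]
tcp_rot: [-180.0, 0.0, 1.4]
ft_force: [0.5, 0.7, -0.5]
width: 0.008
gripper_force: 0.0
[303 250]
```

View pics/s2.png

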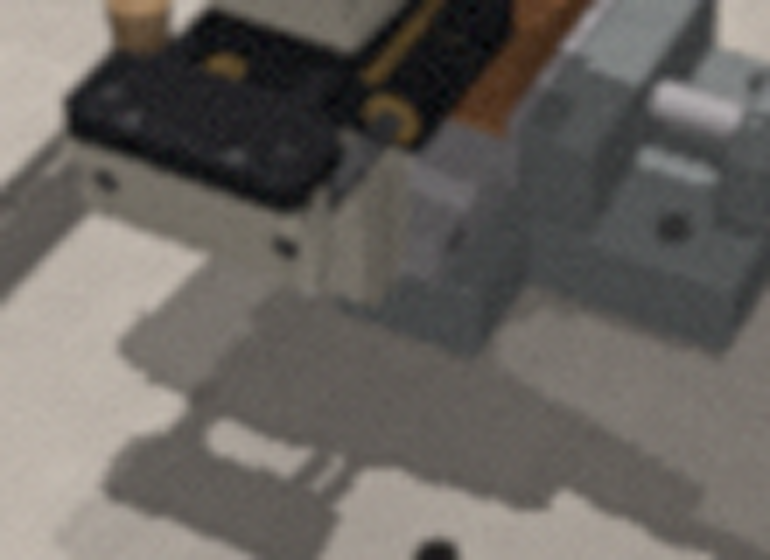

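The scene crop shows the fingers outside the left bar's end, which is now near the ledge end (about (400,270) in the crop), with the vise clear. I'll go on pushing slightly higher.

```bash
python3 -m inch '[[[0,3,-0.5,0,0,0,0],[0,6,-0.5,0,0,0,0],[0,8,-0.5,0,0,0,0],[0,10,-0.5,0,0,0,0],[0,11,-0.5,0,0,0,0]]]';python3 -m inch '[[[0,0.5,0,0,0,0,0],[0,1,0,0,0,0,0],[0,1.5,0,0,0,0,0],[0,2,0,0,0,0,0]]]'
```

```text
time_s: 4.85
ee_pos: [0.4957, 0.0246, 0.0411]
tcp_rot: [-180.0, -0.0, 1.4]
ft_force: [0.4, 1.7, 0.8]
width: 0.008
gripper_force: 0.6
time_s: 5.35
ee_pos: [0.4958, 0.0227, 0.0411]
tcp_rot: [-180.0, 0.0, 1.4]
ft_force: [0.7, 1.0, 0.6]
width: 0.004
gripper_force: 0.6
```

```bash
python3 -m inch '[[[0,0.5,0,0,0,0,0],[0,1,0,0,0,0,0],[0,1.5,0,0,0,0,0],[0,2,0,0,0,0,0]]]';python3 -m inch '[[[0,0.5,0,0,0,0,0],[0,1,0,0,0,0,0],[0,1.5,0,0,0,0,0],[0,2,0,0,0,0,0]]]'
```

```text
time_s: 5.85
ee_pos: [0.4958, 0.0206, 0.0411]
tcp_rot: [180.0, 0.0, 1.4]
ft_force: [0.1, 0.8, 0.3]
width: 0.01
gripper_force: 0.6
time_s: 6.35
ee_pos: [0.4958, 0.0187, 0.0411]
tcp_rot: [180.0, 0.0, 1.4]
ft_force: [-0.3, 1.2, 0.8]
width: 0.006
gripper_force: 0.6
```

```bash
python3 -m inch '[[[0,0.7,0,0,0,0,0],[0,1.4,0,0,0,0,0],[0,2.1,0,0,0,0,0],[0,2.8,0,0,0,0,0]]]' | grep -E "time|ee_pos|ft_"; python3 - <<'E'
from h import *
s=read_state();p,d=cams.read_camera("scene"); q,_=cams.read_camera("top")
uv=proj("scene",s["ee_pos"])[0].astype(int); ut=proj("top",s["ee_pos"])[0].astype(int)
a=cv2.resize(p[uv[1]-25:uv[1]+25,uv[0]-25:uv[0]+55,::-1],None,fx=9,fy=9,interpolation=cv2.INTER_CUBIC)
cv2.imwrite("pics/s3.png",a)
for n,X in (("end95",[.495,.0137,.030]),("barend now est half 8",[.495,s["ee_pos"][1]-.008,.048]),("86",[.495,.0048,.048])): print(n,(proj("scene",X)[0]-uv+25)*9)
E
```

```text
time_s: 6.85
ee_pos: [0.4958, 0.0162, 0.0412]
ft_force: [0.2, 7.3, 0.8]
end95 [240.53919325 257.74089094]
barend now est half 8 [251.76909876 188.96245878]
86 [258.68700904 180.65094216]
```

View pics/s3.png

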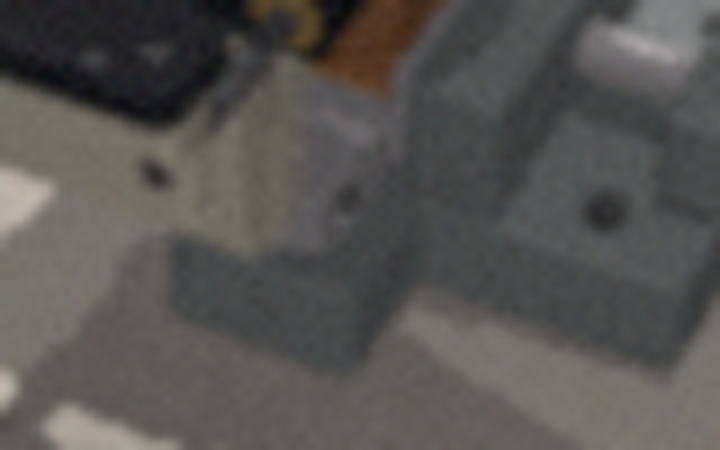

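The left bar's end now sits about 9 mm inside the ledge end, at crop (300,250), and the push force rose from 1 N to 7 N, so it is against the rib. Next, the right bar.

```bash
python3 -m inch '[[[0,-10,0,0,0,0,0],[0,-12,-45,0,0,0,0],[0,-10,-95,0,0,0,0],[0,50,-95,0,0,0,0],[0,110,-95,0,0,0,0],[0,170,-95,0,0,0,0],[0,222,-95,0,0,0,0],[0,222,-50,0,0,0,0],[0,222,-10,0,0,0,0],[0,222,0,0,0,0,0],[0,222,0,0,0,0,0],[0,217,0,0,0,0,0],[0,214,0,0,0,0,0]]]'
python3 -m inch '[[[0,-1,0,0,0,0,0],[0,-2,0,0,0,0,0],[0,-3,0,0,0,0,0],[0,-4,0,0,0,0,0],[0,-5,0,0,0,0,0],[0,-6,0,0,0,0,0],[0,-7,0,0,0,0,0]]]'
```

```text
time_s: 8.57
ee_pos: [0.5018, -0.1978, 0.0423]
tcp_rot: [180.0, -0.1, 1.4]
ft_force: [0.0, -0.2, -0.3]
width: 0.007
gripper_force: 0.0
time_s: 9.45
ee_pos: [0.5011, -0.1911, 0.0412]
tcp_rot: [180.0, -0.0, 1.4]
ft_force: [0.2, -0.9, 0.4]
width: 0.004
gripper_force: 0.5
```

```bash
python3 -m inch '[[[0,-1,0,0,0,0,0],[0,-2,0,0,0,0,0],[0,-3,0,0,0,0,0],[0,-4,0,0,0,0,0],[0,-5,0,0,0,0,0],[0,-6,0,0,0,0,0],[0,-7,0,0,0,0,0],[0,-8,0,0,0,0,0],[0,-9,0,0,0,0,0]]]'| grep -E "time|ee_pos|ft_"
python3 -m inch '[[[0,-0.7,0,0,0,0,0],[0,-1.4,0,0,0,0,0],[0,-2,0,0,0,0,0]]]'| grep -E "time|ee_pos|ft_"
```

```text
time_s: 10.58
ee_pos: [0.5008, -0.182, 0.0411]
ft_force: [0.1, -0.9, 0.9]
time_s: 10.95
ee_pos: [0.5008, -0.18, 0.0411]
ft_force: [-0.5, -1.2, 1.1]
```

```bash
python3 -m inch '[[[0,-0.7,0,0,0,0,0],[0,-1.4,0,0,0,0,0],[0,-2,0,0,0,0,0]]]'| grep -E "time|ee_pos|ft_"
python3 -m inch '[[[0,-0.7,0,0,0,0,0],[0,-1.2,0,0,0,0,0]]]'| grep -E "time|ee_pos|ft_"
```

```text
time_s: 11.32
ee_pos: [0.501, -0.1788, 0.0413]
ft_force: [-1.3, -9.4, 2.0]
time_s: 11.58
ee_pos: [0.5013, -0.1783, 0.0417]
ft_force: [-1.3, -12.7, 2.6]
```

Both bars are against the rib, and the midpoint of the two stop positions, y = -0.0813, agrees with the measured centre. Next I retract and go above the block's right press point.

```bash
python3 -m inch '[[[0,11,0,0,0,0,0],[0,11,-45,0,0,0,0],[0,11,-95,0,0,0,0],[0,-45,-95,0,0,0,0],[-1,-68,-95,0,0,0,0],[-1,-68,-70,0,0,0,0],[-1,-68,-54,0,0,0,0],[-1,-68,-54,0,0,0,0],[-1,-68,-54,0,0,0,0]]]'
python3 -m inch '[[[0,0,1,0,0,0,0],[0,0,2,0,0,0,0],[0,0,3,0,0,0,0],[0,0,4,0,0,0,0],[0,0,5,0,0,0,0],[0,0,6,0,0,0,0],[0,0,6,0,0,0,0]]]'
```

```text
time_s: 12.7
ee_pos: [0.4983, -0.1093, 0.0955]
tcp_rot: [180.0, -0.0, 1.4]
ft_force: [-0.1, 0.7, 0.2]
width: 0.001
gripper_force: 0.0
time_s: 13.58
ee_pos: [0.498, -0.1089, 0.089]
tcp_rot: [-180.0, 0.0, 1.4]
ft_force: [-0.4, 1.2, 0.4]
width: 0.002
gripper_force: 0.0
```

```bash
python3 -m inch '[[[0,1,0,0,0,0,0],[0,2,0,0,0,0,0],[0,2,0.5,0,0,0,0],[0,2,1,0,0,0,0],[0,2,1.5,0,0,0,0],[0,2,2,0,0,0,0],[0,2,2.5,0,0,0,0]]]'| grep -E "time|ee_pos|ft_"
python3 -m inch '[[[0,0,0.5,0,0,0,0],[0,0,1,0,0,0,0]]]'| grep -E "time|ee_pos|ft_"
```

```text
time_s: 14.45
ee_pos: [0.4981, -0.1109, 0.0866]
ft_force: [-0.4, 0.2, 2.5]
time_s: 14.7
ee_pos: [0.4982, -0.1109, 0.0862]
ft_force: [-3.1, 0.7, 7.9]
```

```bash
for i in 1; do python3 -m inch '[[[0,0,0.5,0,0,0,0],[0,0,1,0,0,0,0],[0,0,1.5,0,0,0,0]]]'| grep -E "time|ee_pos|ft_"; done
python3 -m inch '[[[0,0,0.5,0,0,0,0],[0,0,1,0,0,0,0]]]'| grep -E "time|ee_pos|ft_"
```

```text
time_s: 15.08
ee_pos: [0.4982, -0.1109, 0.0847]
ft_force: [-2.1, 0.8, 7.9]
time_s: 15.32
ee_pos: [0.4982, -0.111, 0.0837]
ft_force: [-2.2, 0.7, 9.2]
```

```bash
python3 -m inch '[[[0,0,0.5,0,0,0,0],[0,0,1,0,0,0,0]]]'| grep -E "time|ee_pos|ft_"
python3 -m inch '[[[0,0,0.5,0,0,0,0],[0,0,1,0,0,0,0]]]'| grep -E "time|ee_pos|ft_"
```

```text
time_s: 15.58
ee_pos: [0.4982, -0.111, 0.0829]
ft_force: [-3.9, -0.3, 12.0]
time_s: 15.82
ee_pos: [0.4982, -0.1112, 0.0821]
ft_force: [-6.2, -0.8, 15.4]
```

```bash
python3 -m inch '[[[-0.3,0,0.5,0,0,0,0],[-0.5,0,1,0,0,0,0]]]'| grep -E "time|ee_pos|ft_"
python3 -m inch '[[[0,0,0.4,0,0,0,0],[0,0,0.4,0,0,0,0]]]'| grep -E "time|ee_pos|ft_"
```

```text
time_s: 16.08
ee_pos: [0.4982, -0.1113, 0.0817]
ft_force: [-6.1, 0.9, 23.5]
time_s: 16.32
ee_pos: [0.4983, -0.1113, 0.0816]
ft_force: [-5.9, 0.3, 23.6]
```

```bash
python3 -m inch '[[[0,0,-0.2,0,0,0,0],[0,0,-0.2,0,0,0,0],[0,0,-0.2,0,0,0,0],[0,0,-0.2,0,0,0,0],[0,0,-0.2,0,0,0,0]]]'| grep -E "time|ee_pos|ft_"
```

```text
time_s: 16.95
ee_pos: [0.4983, -0.1113, 0.0816]
ft_force: [-5.9, -0.4, 21.0]
```

```bash
python3 -m inch '[[[0,0,-4,0,0,0,0],[0,0,-16,0,0,0,0],[0,-30,-18,0,0,0,0],[0,-60,-16,0,0,0,0],[0,-60,-14,0,0,0,0],[0,-60,-13,0,0,0,0],[0,-60,-12,0,0,0,0],[0,-60,-11,0,0,0,0],[0,-60,-10,0,0,0,0]]]'| grep -E "time|ee_pos|ft_"
python3 -m inch '[[[0,0,0.7,0,0,0,0],[0,0,1.4,0,0,0,0],[0,0,2,0,0,0,0]]]'| grep -E "time|ee_pos|ft_"
```

```text
time_s: 18.08
ee_pos: [0.4961, -0.0512, 0.0899]
ft_force: [0.3, -1.0, -0.6]
time_s: 18.45
ee_pos: [0.4961, -0.0509, 0.0879]
ft_force: [0.4, 0.0, -0.2]
```

```bash
python3 -m inch '[[[0,0,0.7,0,0,0,0],[0,0,1.4,0,0,0,0],[0,0,2,0,0,0,0]]]'| grep -E "time|ee_pos|ft_"
python3 -m inch '[[[0,0,0.5,0,0,0,0],[0,0,1,0,0,0,0],[0,0,1.5,0,0,0,0]]]'| grep -E "time|ee_pos|ft_"
python3 -m inch '[[[0,0,0.5,0,0,0,0],[0,0,1,0,0,0,0]]]'| grep -E "time|ee_pos|ft_"
```

```text
time_s: 18.82
ee_pos: [0.4961, -0.0509, 0.0859]
ft_force: [0.2, 0.4, 0.4]
time_s: 19.2
ee_pos: [0.4961, -0.0509, 0.0844]
ft_force: [-0.3, -0.4, -0.2]
time_s: 19.45
ee_pos: [0.4961, -0.0509, 0.0834]
ft_force: [0.6, -0.4, -0.1]
```

```bash
python3 -m inch '[[[0,0,0.5,0,0,0,0],[0,0,1,0,0,0,0]]]'| grep -E "time|ee_pos|ft_"
python3 -m inch '[[[0,0,0.5,0,0,0,0],[0,0,1,0,0,0,0]]]'| grep -E "time|ee_pos|ft_"
python3 -m inch '[[[0,0,0.5,0,0,0,0],[0,0,1,0,0,0,0]]]'| grep -E "time|ee_pos|ft_"
```

```text
time_s: 19.7
ee_pos: [0.4961, -0.0509, 0.0824]
ft_force: [0.8, -0.6, -0.2]
time_s: 19.95
ee_pos: [0.4962, -0.0509, 0.0818]
ft_force: [-3.6, 0.4, 10.4]
time_s: 20.2
ee_pos: [0.4963, -0.0509, 0.0817]
ft_force: [-7.0, 1.2, 22.0]
```

```bash
python3 -m inch '[[[0,0,0,0,0,0,0],[0,0,0,0,0,0,0],[0,0,0,0,0,0,0],[0,0,0,0,0,0,0],[0,0,0,0,0,0,0]]]'| grep -E "time|ee_pos|ft_"
python3 -m inch '[[[0,0,-3,0,0,0,0],[0,0,-8,0,0,0,0],[0,30,-8,0,0,0,0],[0,60,-8,0,0,0,0],[0,60,-6,0,0,0,0],[0,60,-5,0,0,0,0],[0,60,-4,0,0,0,0],[0,60,-3.5,0,0,0,0]]]'| grep -E "time|ee_pos|ft_"
python3 -m inch '[[[0,0,0.5,0,0,0,0],[0,0,1,0,0,0,0]]]'| grep -E "time|ee_pos|ft_"
```

```text
time_s: 20.82
ee_pos: [0.4962, -0.0509, 0.0817]
ft_force: [-5.3, 0.7, 19.7]
time_s: 21.82
ee_pos: [0.4976, -0.1103, 0.0839]
ft_force: [-0.4, 0.4, 0.2]
time_s: 22.08
ee_pos: [0.4976, -0.1108, 0.0829]
ft_force: [0.4, 0.7, 1.2]
```

```bash
python3 -m inch '[[[0,0,0.5,0,0,0,0],[0,0,1,0,0,0,0]]]'| grep -E "time|ee_pos|ft_"
python3 -m inch '[[[0,0,0.4,0,0,0,0],[0,0,0.8,0,0,0,0]]]'| grep -E "time|ee_pos|ft_"
```

```text
time_s: 22.32
ee_pos: [0.4976, -0.1109, 0.0819]
ft_force: [0.1, 0.6, 3.4]
time_s: 22.58
ee_pos: [0.4976, -0.1109, 0.0818]
ft_force: [-4.7, 1.6, 14.3]
```

```bash
python3 -m inch '[[[0,0,0.35,0,0,0,0],[0,0,0.7,0,0,0,0]]]'| grep -E "time|ee_pos|ft_"
python3 -m inch '[[[0,0,0,0,0,0,0],[0,0,0,0,0,0,0],[0,0,0,0,0,0,0],[0,0,0,0,0,0,0],[0,0,0,0,0,0,0]]]'| grep -E "time|ee_pos|ft_"
```

```text
time_s: 22.82
ee_pos: [0.4977, -0.111, 0.0817]
ft_force: [-6.4, 1.8, 22.6]
time_s: 23.45
ee_pos: [0.4977, -0.111, 0.0817]
ft_force: [-6.5, 2.2, 19.2]
```

```bash
python3 -m inch '[[[0,0,0.2,0,0,0,0],[0,0,0.2,0,0,0,0],[0,0,0.2,0,0,0,0],[0,0,0.2,0,0,0,0],[0,0,0.2,0,0,0,0]]]'| grep -E "time|ee_pos|ft_"
python3 -m inch '[[[0,0,-3,0,0,0,0],[0,0,-8,0,0,0,0],[0,-30,-8,0,0,0,0],[0,-60,-8,0,0,0,0],[0,-60,-6,0,0,0,0],[0,-60,-5,0,0,0,0],[0,-60,-4,0,0,0,0],[0,-60,-3.4,0,0,0,0],[0,-60,-2.7,0,0,0,0]]]'| grep -E "time|ee_pos|ft_"
python3 -m inch '[[[0,0,0.5,0,0,0,0],[0,0,1,0,0,0,0]]]'| grep -E "time|ee_pos|ft_"
```

```text
time_s: 24.08
ee_pos: [0.4977, -0.111, 0.0817]
ft_force: [-6.8, 1.8, 21.4]
time_s: 25.2
ee_pos: [0.4961, -0.0512, 0.0829]
ft_force: [0.5, 1.2, -0.0]
time_s: 25.45
ee_pos: [0.4961, -0.051, 0.0819]
ft_force: [0.2, 0.4, 0.3]
```

```bash
python3 -m inch '[[[0,0,0.4,0,0,0,0],[0,0,0.9,0,0,0,0]]]'| grep -E "time|ee_pos|ft_"
python3 -m inch '[[[0,0,0.3,0,0,0,0],[0,0,0.6,0,0,0,0]]]'| grep -E "time|ee_pos|ft_"
```

```text
time_s: 25.7
ee_pos: [0.4962, -0.0509, 0.0817]
ft_force: [-5.0, 1.3, 15.9]
time_s: 25.95
ee_pos: [0.4962, -0.0509, 0.0817]
ft_force: [-7.5, 2.4, 21.2]
```

```bash
python3 -m inch '[[[0,0,0.1,0,0,0,0],[0,0,0.1,0,0,0,0],[0,0,0.1,0,0,0,0],[0,0,0.1,0,0,0,0],[0,0,0.1,0,0,0,0],[0,0,0.1,0,0,0,0]]]'| grep -E "time|ee_pos|ft_"
python3 -m inch '[[[0,0,-3,0,0,0,0],[0,0,-15,0,0,0,0],[0,0,-60,0,0,0,0],[0,30,-110,0,0,0,0],[0,30,-140,0,0,0,0],[0,30,-140,0,0,0,0],[0,30,-140,0,0,0,0]]]'| grep -E "time|ee_pos|ft_"
python3 - <<'E'
from h import *
s=read_state(); p,d=cams.read_camera("wrist"); cv2.imwrite("pics/w9.png",p[:,:,::-1])
a=np.array([-np.sin(np.radians(1.5)),np.cos(np.radians(1.5))]);C=np.array([.4975,-.0813])
for y in (86,-86,95,-95): print(y,proj("wrist",np.r_[C+a*y/1000,.048 if abs(y)==86 else .030],s))
R=Ro.from_euler("xyz",s["tcp_rot"],degrees=True).as_matrix();c=cams.camera_params("wrist");M=np.array(c["mount"])
for y in (-45,-30,-10,10,30,45):
    u,v=proj("wrist",np.r_[C+a*y/1000,.082],s)[0].astype(int); z=np.median(d[v-4:v+5,u-3:u+4]); t=(M@[(u-c["cx"])/c["fx"]*z,(v-c["cy"])/c["fy"]*z,z,1])[:3]; print(y,(s["ee_pos"]+R@t)[2])
E
```

```text
time_s: 26.7
ee_pos: [0.4962, -0.0509, 0.0817]
ft_force: [-6.9, 0.9, 21.0]
time_s: 27.58
ee_pos: [0.4963, -0.0807, 0.2196]
ft_force: [0.4, 0.0, 0.3]
86 [[246.53438027 186.60216777]]
-86 [[395.47383567 186.5281472 ]]
95 [[242.64228611 183.52556939]]
-95 [[399.28237562 183.44599565]]
-45 0.08208615149356505
-30 0.08211069812562091
-10 0.08207860238854453
10 0.08235520828554607
30 0.08232888310057282
45 0.0822129192841648
```

View pics/w9.png

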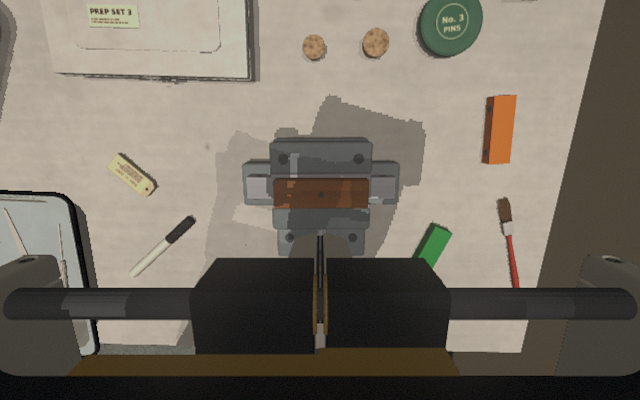

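The picture shows the block level, with its top at 82.1–82.4 mm along its length. The bar ends are at px 246 and about 395, which matches the fully-in positions. Nothing else has moved, and the arm is clear.

```bash
python3 -c "
from rig import arm
print(arm.sign_off())"
```

```text
the job is handed in; nothing more can be done
None
```

Handed in after about 28 s: both bars are in against the rib, and the block is level on them after two presses at each end, with force readings of at most 24 N; I did not nudge the bars to test the pinch.

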